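Hold the laser's honeycomb bed up by its lift lever

ROBOT

A 7-joint arm with a two-finger parallel gripper is mounted at the origin on the work surface. World frame = base frame: x ahead of the robot, y to its left, z up, the work surface at z = 0. Lengths are in m, angles in rad, forces in N, time in s.
With the tool pointing down it reaches from about 0.35 to 0.9 m from the base axis. Payload 8.1 kg.
Tool frame: the origin (TCP) lies at the centre of the arm's flange, where the gripper is bolted on; the fingertips stand 178 mm ahead of it and the grasp point (between the pads) lies 159 mm ahead of it; x points along the fingers, z is the direction in which the jaws open and shut, and the axes are right-handed (so a half turn about x gives the same grasp; the last joint's range is limited). The gripper opens to 92 mm and grips with 3 to 60 N. Pads are 19 mm wide; open, the fingers measure 130 mm over their backs; the gripper's body (75 mm by 190 mm) begins 47 mm behind the grasp point.
Start: joints at [-1.228, 0.434, 0.025, 1.573, -0.012, 1.134, -0.075], TCP at [0.27, 0.564, 0.405] pointing down, gripper open.
Joint ranges: [-2.62, 2.62], [-0.44, 2.09], [-1.27, 1.32], [0.08, 2.57], [-1.32, 4.46], [0.12, 2], [-2.74, 2.74]. Speed limits (rad/s): [2.22, 2.22, 3.01, 3.01, 3.14, 3.14, 3.14].

INTERFACE

Orientations are given as a rotation vector (axis times angle).
In Python, from cell import arm, get_image, search_frame, pinpoint gives the robot as it stands.
- The arm moves only by the tool arm_command, never from a script. Its argument "motion" is a list of rows, each a list of 7 numbers: the finger opening in mm, from 0 to 91.8, then the shift along the tool's x, y, z in mm, then the turn, a rotation vector about the tool's x, y, z in degrees. In form: [[fingers, x, y, z, ax, ay, az], ...]. A call has 1 to 5 rows; each row shifts and turns the commanded pose from where the row before left it, along the tool's axes as they then stand; what a row does not reach is not made up. A row lasts 1/8 s, in which the tool goes at most 62.5 mm and 10.7 degrees, less where a joint would pass 70% of its speed; a pose out of reach is approached as far as the arm can. A call with a gripper value outside its range is refused whole. The fingers move at their own pace and stop on an object; "newtons" is the grip in N (left out, the last holds). Time passes only in rows, so rows that do not move let the fingers close. It gives the time, the measured TCP pose, the force and the opening at its end, in the units of the state.
- arm.observe(): the state, without advancing time (a new reading comes with each control period).
- get_image(name): name is "scene" or "top" or "wrist"; returns a dict with "frame" (400x640x3 uint8, red, green, blue), "range_z" (400x640 float32, m along the optical axis (not along the pixel's ray), 0 where there is no reading), "K" (3x3 intrinsics, pixels), "origin" and "rotation" of the camera in the world; the wrist camera has in their place "tool_from_camera" (4x4, takes a point from camera to tool coordinates, whose origin is the TCP and whose axes are the tool frame's). Camera axes: x right, y down, z forward; pixel columns grow to the right and rows downward; lengths in m; the calibration is good to about 2 mm. A picture is of the moment at which its call begins: read the wrist's pose just before it.
- arm.sign_off(): hands the job in, once; it reports no verdict.
Trained networks look in the newest picture that a camera, given by its name, has taken for a name from the list of things; names that differ only in an ending like _2 or _b are one class to them, and where a whole thing is asked for, a point or a joint stands for the part that bears it (a point fixed in the world has none). Each returns a list of dicts, best first, with "p" (0 to 1); they miss things now and then, are a little off and sometimes report something else, mostly with a low value. They report only what shows in the picture. A call takes as long as a camera call.
- search_frame(camera, target): "point" ([x, y, z] in m, in world coordinates, good to about 4 mm: the middle of the surface that is visible of it).
- pinpoint(camera, target): "point" ([x, y, z] in m, in world coordinates, good to about 4 mm: a listed point, or the origin of a listed thing).
The state is a dict: "clock": time; "joints": joint angles; "dq": joint speeds; "joint_efforts": joint torques, N m; "position": TCP position; "ee_rot": TCP orientation; "force": force on the tool from outside, world axes, zero at the start; "ft_torque": the same for the moment, N m; "width": opening from 0.0 (shut) to 1.0 (fully open).
Only numpy, scipy, OpenCV 4.12 (cv2) and the standard library are available. Lean on these libraries where they do the work, as an engineer would, in place of code of your own. Each camera call takes 0.05 s, during which the arm holds its last target. There are 200 camera calls.

TASK

I want to rake the off-cuts out of the crumb tray under the laser's honeycomb bed. With your fingertips, push the knob of the swing latch sideways, away from the lift lever, about a quarter turn, so that the latch bar no longer lies over the bed's frame; then press the pad on the long end of the lift lever down to its rubber stop, so that the short end raises the bed, and finish still holding it down there. Nothing is to be pulled up by hand: keep off the bed itself, never pull the lever up, and leave the tools and other loose things where they are.

Things in the scene. Friction and masses are not known exactly. Their poses are not given: they have to be found in the camera images.
- tray: Fixed base: timber board with a black steel crumb tray (220 x 320 mm, rim 107 mm up). Origin on the table right below the lever's pivot bolt; x runs along the lever from its pad (-x side) to the bed; y points from the lever to the swing latch; z up. Tray at x 75 to 295, y -160 to 160 mm; board to x 40 mm, and under the lever a tongue 90 mm wide, 30 mm high, to x -160 mm.
- bed (a joint): Angle of the hinged honeycomb bed, the heavy flap (2.4 to 4.2 kg, 208 x 300 x 22 mm, metal frame and honeycomb core) lying on the tray, top 131 mm above the table when shut. Its hinge is the tray's edge far from the lever (tray x = 292 mm). 0 = shut, grows as the edge next to the lever rises, about 0.23 rad with the lever on its stop.
- bed_tab (a point): Top of the flat steel lifting tab, 44 mm wide, that juts 34 mm out of the middle of the bed's edge over the lever's roller nose; 113 mm above the table when the bed is shut.
- lever (a joint): Angle of the lift lever, a straight steel bar 25 mm wide turning on its pivot bolt about the tray's y axis. Long arm 190 mm to the pad's centre, short arm 62 mm to a roller under the bed's tab. About 0 at rest (pad end up, bar at 26 degrees); grows as the pad is pressed down; 0.9 on the slightly springy stop (pad end down at 26 degrees). Takes 2 to 6 N at the pad; comes back up if released.
- pad_top (a point): Centre of the upper face of the black rubber pad (52 mm along the lever, 50 mm wide, 12 mm thick) on the lever's long end: 216 mm above the table at rest, about 50 mm on the stop. It moves on an arc about the pivot bolt; its z axis is that of the lever.
- lever_pivot (a point): Centre of the lever's pivot bolt, 125 mm above the table, between two steel cheeks that reach to 140 mm.
- latch (a joint): Angle of the swing latch, a flat steel bar 92 x 16 x 6 mm turning level on a post. Near 0 (start -0.3 to 0.3) its nose lies over the bed's frame and blocks the bed. Grows as the knob is pushed towards the tray's +y, away from the lever; clear of the bed from 1.15; quarter turn 1.57; stops at -0.35 and 1.9. Light friction, about 1 N at the knob; stays where left.
- latch_knob (a point): Middle of the latch's upright black knob, a cylinder 16 mm in diameter and 28 mm high on the tail of the bar, 45 mm from the latch's pivot. The knob stands from 139 to 167 mm above the table; this point is at 153 mm. At latch angle 0 it lies on the tray's -x side of the latch pivot; it swings towards the tray's +y side.
- latch_pivot (a point): Pivot of the swing latch, in the tray's frame at x = 50, y = 125 mm, at the underside of the bar, 133 mm above the table.
- brush: Bystander: hand brush 190 mm long, lying on the table; origin at its underside.
- gauge: Bystander: aluminium focusing gauge, a small post 26 mm in diameter and 50 mm high, standing beside the lever; origin at its underside.
- glue: Bystander: glue bottle with an orange cap, 52 mm in diameter, 130 mm high; origin at its underside.
- goggles: Bystander: green safety goggles with black side arms, 145 mm wide, 46 mm high; origin at its underside.
- offcut: Bystander: two plywood off-cuts stuck together, 85 x 60 x 12 mm; origin at its underside.
- driver: Bystander: screwdriver 190 mm long, lying on the table; origin at its underside.
- tin: Bystander: round tin 64 mm in diameter, 50 mm high; origin at its underside.

How it is judged:
On the way, in this order (a step that is already met when the one before it is completed fails the run):
1. the swing latch is pushed clear of the bed, which is still shut (value of joint latch above 1.2 rad and value of joint bed below 0.02 rad), for 0.2 s.
2. the lever is pressed by the fingers and the bed is raised (value of joint bed above 0.2 rad and (contact force between the fingers and lever above 0.5 N or distance between the grasp point and pad_top below 0.035 m)), for 0.2 s.
At the end, for the whole second after the job is handed in: The fingers hold the lever down (pushing with over 0.5 N, or grasp point within 35 mm of the pad's centre), lever beyond 0.78 rad of 0.9 and still, bed over 0.2 rad open, latch over 1.2 rad, every bystander within 30 mm of its start (all of step 2 and value of joint lever above 0.78 rad and value of joint latch above 1.2 rad and velocity of joint lever between -0.1 and 0.1 rad/s and distance of each of brush, gauge, glue, goggles, offcut, driver, tin from where it was at the start of the episode below 0.03 m); the arm keeps its last pose, push and grip.
It fails at once if the bed itself is touched by the robot (over 2 N) (contact force between any of the fingers, the arm and bed above 2 N).
It fails at once if the lever is pulled up (value of joint lever below -0.08 rad).
It fails at once if a bystander is pushed away or lifted (distance of any of brush, gauge, glue, goggles, offcut, driver, tin from where it was at the start of the episode above 0.03 m).
It also fails if it takes over 53 s, if anything falls off the work surface, if the arm or the gripper's body presses on something with over 40 N, if the wrist force passes 120 N, or if a joint passes its speed limit or range.

## Working session

There is one attempt and no reset: what is moved stays moved. The work goes in short steps, Python scripts to look and compute and a tool call to move; the robot and the scene stay as the last step left them, time stands still between calls to the robot, and variables do not carry over. Pictures are saved under pics/ and viewed, about 8 in all and at most 12, crops included, and the job is handed in when it is done.

Besides the shell and the picture viewer there is one more tool, called after "Call:" by a JSON object that holds its "fn" and its "kwargs", one argument or row to a line. arm_command: Moves the arm, as the interface text tells. Its arguments: {"type":"object","properties":{"motion":{"type":"array"},"newtons":{"type":"number"}},"required":["motion"]}

```bash
mkdir -p pics; ls; python3 - <<'E'
from cell import arm,get_image,search_frame,pinpoint
import cv2,numpy as np
s=arm.observe();print(s)
for c in ["scene","top"]:
    d=get_image(c);cv2.imwrite(f"pics/{c}0.png",d["frame"][:,:,::-1])
    print(c,d["origin"],d["K"][0,0])
    for n in ["pad_top","lever_pivot","latch_knob","latch_pivot","bed_tab","tray","gauge","glue","brush","goggles","offcut","driver","tin"]:
        print(n,[(np.round(r["point"],3).tolist(),round(r["p"],2)) for r in pinpoint(c,n)[:2]])
E
```

```text
pics
{'clock': 0.0, 'joints': array([-1.22762156,  0.43521184,  0.0249857 ,  1.57410182, -0.0116002 ,
        1.13398542, -0.07511476]), 'dq': array([ 5.36398188e-04, -2.52663868e-04, -1.31028036e-03, -3.34318390e-04,
        9.91285155e-05,  1.99982350e-03, -1.07228342e-04]), 'joint_efforts': array([-3.54185613e-04, -6.67838573e+01,  9.84919667e-01, -3.14473557e+01,
       -6.05607172e-02,  4.25156776e-02,  1.57961535e-04]), 'position': array([0.26940743, 0.56369606, 0.40394999]), 'ee_rot': array([-0.8757555 ,  1.38901202,  0.87419148]), 'force': array([ 0.17775863, -0.63699298, -0.11494226]), 'ft_torque': array([0.0169527 , 0.014978  , 0.01260557]), 'width': 0.9995401974476698}
scene [1.14257375 0.28181708 1.09055504] 500.0358055961726
pad_top [([0.666, -0.179, 0.217], 0.82)]
lever_pivot [([0.615, -0.026, 0.122], 0.6)]
latch_knob [([0.493, -0.058, 0.156], 0.73)]
latch_pivot [([0.486, -0.01, 0.129], 0.79), ([0.662, -0.18, 0.219], 0.36)]
bed_tab [([0.602, 0.04, 0.113], 0.62)]
tray [([0.619, -0.026, -0.0], 0.65), ([0.493, -0.055, 0.152], 0.54)]
gauge [([0.712, -0.054, 0.003], 0.69)]
g
[... 278 characters left out ...]
785946 -0.07247433  1.39932362] 424.6800223750673
pad_top [([0.666, -0.184, 0.214], 0.76)]
lever_pivot [([0.619, -0.024, 0.127], 0.77)]
latch_knob [([0.49, -0.06, 0.156], 0.72)]
latch_pivot [([0.483, -0.01, 0.134], 0.65), ([0.599, 0.036, 0.117], 0.39)]
bed_tab [([0.598, 0.032, 0.113], 0.77)]
tray [([0.625, -0.022, -0.002], 0.76)]
gauge [([0.712, -0.054, -0.002], 0.45)]
glue [([0.762, 0.008, -0.002], 0.87), ([0.665, -0.182, 0.219], 0.26)]
brush [([0.525, -0.161, -0.001], 0.96), ([0.323, -0.302, -0.002], 0.72)]
goggles []
offcut [([0.688, -0.44, 0.003], 0.93), ([0.489, -0.059, 0.153], 0.19)]
driver [([0.32, -0.302, -0.004], 0.68)]
tin [([0.407, -0.462, 0.0], 0.66), ([0.6, 0.036, 0.114], 0.56)]
```

View pics/scene0.png

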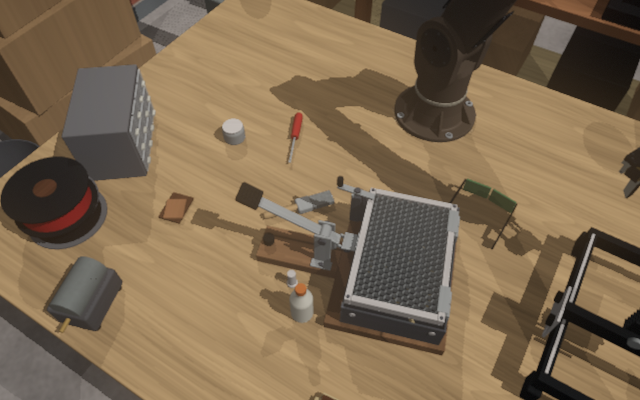

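View pics/top0.png

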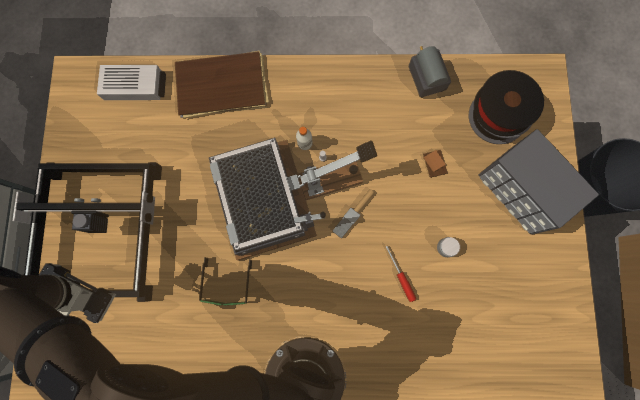

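The pictures agree with the networks: bed, latch knob at scene (341,181), lever pad at (250,195), gauge and glue beside the pivot on the far side, brush low by the latch, goggles near (490,195), away from the path. Now the tray frame and the move to above the knob's lever side.

```bash
cat > h.py <<'E'
import numpy as np
from scipy.spatial.transform import Rotation as R
from cell import arm
P=np.array([.617,-.025,0]); Q=np.array([.666,-.182,0])
X=P-Q; X/=np.linalg.norm(X); Y=np.cross([0,0,1],X)
T=lambda x,y,z: P+(x*X+y*Y+np.array([0,0,z]))/1.0 if False else P+x/1e3*X+y/1e3*Y+np.array([0,0,z/1e3])
inv=lambda p:np.round(1e3*np.array([(p-P)@X,(p-P)@Y,p[2]]),1)
def go(x,y,z,L=178):
    "tip target in tray mm, tool down, jaws along tray x: prints shift in the current tool frame, turn"
    s=arm.observe(); r=R.from_rotvec(s["ee_rot"]); M=r.as_matrix()
    best=None
    for sg in (1,-1):
        t=np.array([0,0,-1.]); zz=sg*X; D=R.from_matrix(np.c_[t,np.cross(zz,t),zz])
        v=(r.inv()*D).as_rotvec(degrees=True)
        if best is None or np.linalg.norm(v)<np.linalg.norm(best[0]): best=(v,D)
    v,D=best; tcp=T(x,y,z)+np.array([0,0,L/1e3]); d=tcp-s["position"]
    print("t",s["clock"],"tip tray",inv(s["position"]+M[:,0]*L/1e3),"F tray",np.round([s["force"]@X,s["force"]@Y,s["force"][2]],1))
    print("turn",v.round(1),"shift(cur axes)",(M.T@d*1e3).round(1),"shift(goal axes)",(D.as_matrix().T@d*1e3).round(1),"world",d.round(3))
E
python3 - <<'E'
from h import *
from scipy.spatial.transform import Rotation as R
import numpy as np
s=arm.observe();print(R.from_rotvec(s["ee_rot"]).as_matrix().round(3),X,Y)
for n,p in dict(knob=[.4915,-.059,.155],lp=[.485,-.01,.13],gauge=[.712,-.054,0],glue=[.763,.007,0],brush=[.524,-.161,0],tab=[.6,.035,.113]).items(): print(n,inv(np.array(p)))
go(0,95,230)
E
```

```text
[[ 0.    -0.902  0.431]
 [ 0.     0.431  0.902]
 [-1.     0.     0.   ]] [-0.29792877  0.9545881   0.        ] [-0.9545881  -0.29792877  0.        ]
knob [  4.9 129.9 155. ]
lp [ 53.6 121.5 130. ]
gauge [-56. -82.   0.]
glue [ -13.  -148.9    0. ]
brush [-102.1  129.3    0. ]
tab [ 62.3  -1.6 113. ]
t 1.4 tip tray [665.7 156.2 226.7] F tray [-0.7  1.1  0.5]
turn [-42.9   0.    0. ] shift(cur axes) [  -3.3 -497.9 -446.1] shift(goal axes) [  -3.3  -61.3 -665.7] world [ 0.257 -0.617  0.003]
```

Call:
{"fn": "arm_command", "kwargs": {
  "motion": [
    [0, 0, 0, 0, -8.6, 0, 0],
    [0, 0, 0, 0, -8.6, 0, 0],
    [0, 0, 0, 0, -8.6, 0, 0],
    [0, 0, 0, 0, -8.6, 0, 0],
    [0, 0, 0, 0, -8.5, 0, 0]
  ],
  "newtons": 20
}}

```text
clock: 2.02
position: [0.2695, 0.5639, 0.4047]
ee_rot: [-1.432, 1.048, 1.432]
force: [-0.5, 0.6, -0.8]
width: 0.506
```

Call:
{"fn": "arm_command", "kwargs": {
  "motion": [
    [0, -4, -5, -55, 0, 0, 0],
    [0, -4, -5, -55, 0, 0, 0],
    [0, -4, -5, -55, 0, 0, 0],
    [0, -4, -5, -55, 0, 0, 0],
    [0, -4, -5, -55, 0, 0, 0]
  ]
}}

```text
clock: 2.65
position: [0.3759, 0.3071, 0.4251]
ee_rot: [-1.429, 1.05, 1.428]
force: [1.0, 0.1, -0.4]
width: 0.009
```

Call:
{"fn": "arm_command", "kwargs": {
  "motion": [
    [0, 0, -5, -55, 0, 0, 0],
    [0, 0, -5, -55, 0, 0, 0],
    [0, 0, -5, -55, 0, 0, 0],
    [0, 0, -5, -55, 0, 0, 0],
    [0, 0, -5, -55, 0, 0, 0]
  ]
}}

```text
clock: 3.28
position: [0.4817, 0.0521, 0.4251]
ee_rot: [-1.429, 1.049, 1.428]
force: [1.2, 0.9, -1.0]
width: 0.007
```

```bash
python3 -c "
from h import *
go(0,95,230)"
```

```text
t 3.275 tip tray [113.9 106.  247.1] F tray [ 0.5 -1.4 -1. ]
turn [0.  0.  0.1] shift(cur axes) [  17.1  -11.1 -113.9] shift(goal axes) [  17.1  -11.2 -113.9] world [ 0.045 -0.105 -0.017]
```

Call:
{"fn": "arm_command", "kwargs": {
  "motion": [
    [0, 0, -4, -40, 0, 0, 0],
    [0, 0, -4, -40, 0, 0, 0],
    [0, 0, -3, -34, 0, 0, 0],
    [0, 0, 0, 0, 0, 0, 0]
  ]
}}

```text
clock: 3.78
position: [0.5262, -0.0545, 0.4248]
ee_rot: [-1.427, 1.054, 1.425]
force: [-0.7, 0.6, 0.6]
width: 0.008
```

```bash
python3 - <<'E'
from h import *
from cell import *
import cv2
for c in ("wrist","top","scene"):
    d=get_image(c);cv2.imwrite(f"pics/{c}1.png",d["frame"][:,:,::-1])
    for n in ["latch_knob","latch_pivot","pad_top"]:
        print(c,n,[(inv(np.array(r["point"])),round(r["p"],2)) for r in pinpoint(c,n)[:2]])
go(0,95,150)
E
```

```text
wrist latch_knob []
wrist latch_pivot [(array([ 51.2, 120.8, 134. ]), 0.96)]
wrist pad_top [(array([-165.7,   -3.7,  213. ]), 0.91)]
top latch_knob []
top latch_pivot []
top pad_top [(array([-1.631e+02, -1.000e-01,  2.154e+02]), 0.98)]
scene latch_knob [(array([  6.9, 129.6, 155. ]), 0.55)]
scene latch_pivot [(array([ 53.2, 118.5, 132.7]), 0.91)]
scene pad_top [(array([-162.9,   -0.3,  218.8]), 0.95)]
t 4.375 tip tray [  2.   95.  246.8] F tray [-0.8  0.4  0.3]
turn [0. 0. 0.] shift(cur axes) [96.8  0.  -2. ] shift(goal axes) [96.8  0.  -2. ] world [ 0.001 -0.002 -0.097]
```

View pics/wrist1.png

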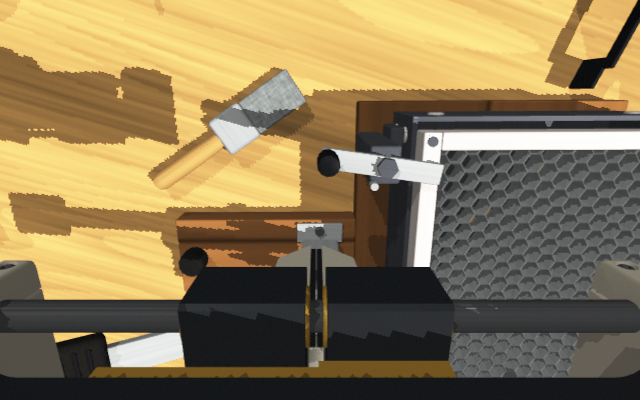

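Call:
{"fn": "arm_command", "kwargs": {
  "motion": [
    [0, 40, 0, 0, 0, 0, 0],
    [0, 40, 0, 0, 0, 0, 0],
    [0, 17, 0, 0, 0, 0, 0],
    [0, 0, 0, 0, 0, 0, 0]
  ]
}}

```text
clock: 4.88
position: [0.5254, -0.0516, 0.3266]
ee_rot: [-1.427, 1.052, 1.431]
force: [0.5, -0.3, 0.2]
width: 0.007
```

Call:
{"fn": "arm_command", "kwargs": {
  "motion": [
    [0, 0, 8, 0, 0, 0, 0],
    [0, 0, 9, 0, 0, 0, 0],
    [0, 0, 9, 2, 0, 0, 0],
    [0, 0, 9, 3, 0, 0, 0],
    [0, 0, 9, 4, 0, 0, 0]
  ]
}}

```text
clock: 5.5
position: [0.4808, -0.0555, 0.3281]
ee_rot: [-1.429, 1.048, 1.428]
force: [4.0, 5.2, -0.8]
width: 0.008
```

```bash
python3 - <<'E'
from h import *
from cell import *
import cv2
for c in ("wrist",):
    d=get_image(c);cv2.imwrite(f"pics/{c}2.png",d["frame"][:,:,::-1])
    for n in ["latch_knob","latch_pivot"]:
        print(c,n,[(inv(np.array(r["point"])),round(r["p"],2)) for r in pinpoint(c,n)[:2]])
go(10,130,150)
E
```

```text
wrist latch_knob [(array([ 25.4, 156.5, 149.7]), 0.85)]
wrist latch_pivot [(array([ 54.2, 122. , 133.8]), 0.67)]
t 5.65 tip tray [ 11.2 139.7 149.8] F tray [ 0.3 -0.7 -0.2]
turn [ 0.1  0.  -0. ] shift(cur axes) [-0.2 -9.6 -1.1] shift(goal axes) [-0.2 -9.6 -1.1] world [0.01  0.002 0.   ]
```

View pics/wrist2.png

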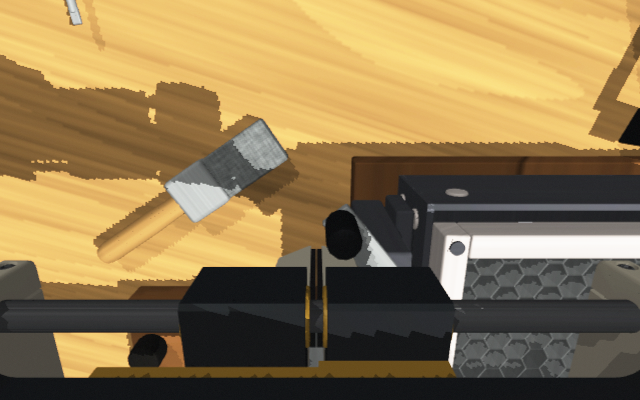

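The knob (pixel 343,233) has swung to about 0.9 rad. Going round it now, to push from its outer (-x) side.

Call:
{"fn": "arm_command", "kwargs": {
  "motion": [
    [0, 0, -10, 0, 0, 0, 0],
    [0, 0, 0, -15, 0, 0, 0],
    [0, 0, 0, -15, 0, 0, 0],
    [0, 0, 15, 0, 0, 0, 0],
    [0, 0, 15, 0, 0, 0, 0]
  ]
}}

```text
clock: 6.28
position: [0.4696, -0.0916, 0.3274]
ee_rot: [-1.427, 1.052, 1.429]
force: [-0.5, -0.4, 0.5]
width: 0.004
```

Call:
{"fn": "arm_command", "kwargs": {
  "motion": [
    [0, 0, 0, 8, 0, 0, 0],
    [0, 0, 0, 8, 0, 0, 0],
    [0, 0, 0, 8, 0, 0, 0],
    [0, 0, 0, 8, 0, 0, 0],
    [0, 0, 0, 8, 0, 0, 0]
  ]
}}

```text
clock: 6.9
position: [0.4589, -0.0519, 0.3277]
ee_rot: [-1.429, 1.05, 1.429]
force: [0.2, -1.5, -0.0]
width: 0.003
```

```bash
python3 - <<'E'
from h import *
from cell import *
import cv2
for c in ("wrist","scene"):
    d=get_image(c);cv2.imwrite(f"pics/{c}3.png",d["frame"][:,:,::-1])
    for n in ["latch_knob","latch_pivot"]:
        print(c,n,[(inv(np.array(r["point"])),round(r["p"],2)) for r in pinpoint(c,n)[:2]])
go(22,160,150)
E
```

```text
wrist latch_knob [(array([ 46.5, 167.5, 151.8]), 0.89)]
wrist latch_pivot []
scene latch_knob [(array([ 50.7, 167.8, 152.1]), 0.54)]
scene latch_pivot [(array([ 54. , 119.2, 134.1]), 0.67)]
t 7.2 tip tray [ 20.6 158.8 149.8] F tray [-0.3  0.2 -0. ]
turn [0. 0. 0.] shift(cur axes) [-0.2  1.1  1.4] shift(goal axes) [-0.2  1.1  1.4] world [-0.001  0.001  0.   ]
```

View pics/wrist3.png

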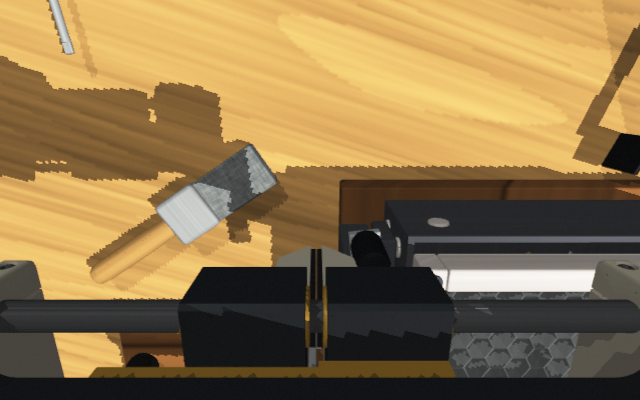

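Call:
{"fn": "arm_command", "kwargs": {
  "motion": [
    [0, 0, 0, 3, 0, 0, 0],
    [0, 0, 0, 0, 0, 0, 0],
    [0, 0, 0, -15, 0, 0, 0],
    [0, -55, 0, -5, 0, 0, 0],
    [0, -55, 0, 0, 0, 0, 0]
  ]
}}

```text
clock: 7.82
position: [0.4642, -0.0704, 0.4389]
ee_rot: [-1.427, 1.053, 1.428]
force: [1.2, 1.2, 0.6]
width: 0.004
```

Call:
{"fn": "arm_command", "kwargs": {
  "motion": [
    [0, -5, -40, -45, 0, 0, 0],
    [0, 0, -40, -45, 0, 0, 0],
    [0, 0, -40, -45, 0, 0, 0],
    [0, 0, -40, -40, 0, 0, 0],
    [0, 0, 0, 0, 0, 0, 0]
  ]
}}

```text
clock: 8.45
position: [0.6712, -0.1915, 0.4401]
ee_rot: [-1.427, 1.055, 1.428]
force: [-1.2, 0.7, 0.3]
width: 0.002
```

```bash
python3 - <<'E'
from h import *
from cell import *
import cv2
for c in ("scene","top"):
    d=get_image(c);cv2.imwrite(f"pics/{c}4.png",d["frame"][:,:,::-1])
    for n in ["latch_knob","latch_pivot","pad_top","bed_tab"]:
        print(c,n,[(inv(np.array(r["point"])),round(r["p"],2)) for r in pinpoint(c,n)[:2]])
go(-172,-1,225)
E
```

```text
scene latch_knob [(array([ 51.6, 166.1, 157.1]), 0.5)]
scene latch_pivot [(array([ 51.3, 117.3, 133.1]), 0.88)]
scene pad_top [(array([  2. ,   1.3, 127.3]), 0.65), (array([-161. ,   -0.6,  219. ]), 0.56)]
scene bed_tab [(array([ 65. ,  -3.9, 109.2]), 0.79), (array([-414.6,   48.5,   -2.6]), 0.26)]
top latch_knob [(array([ 46.2, 167.3, 153.9]), 0.69)]
top latch_pivot [(array([ 56.7, 122.2, 132.7]), 0.58), (array([ -12.1, -147. ,    0.6]), 0.38)]
top pad_top []
top bed_tab [(array([ 65.1,  -0.7, 115.2]), 0.58)]
t 8.95 tip tray [-170.8   -0.9  265.4] F tray [-0.3 -0.2 -0.2]
turn [ 0. -0.  0.] shift(cur axes) [40.4 -0.2 -1.2] shift(goal axes) [40.4 -0.2 -1.2] world [ 0.001 -0.001 -0.04 ]
```

View pics/scene4.png

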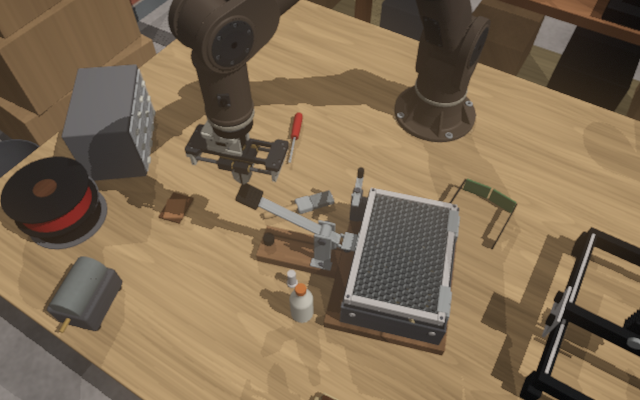

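The latch bar (knob at 360,173) now lies along the frame, clear of the bed, and the fingers stand over the pad. Pressing down.

Call:
{"fn": "arm_command", "kwargs": {
  "motion": [
    [0, 18, 0, 0, 0, 0, 0],
    [0, 18, 0, 0, 0, 0, 0],
    [0, 12, 0, 0, 0, 0, 0],
    [0, 12, 0, 0, 0, 0, 0],
    [0, 12, 0, 0, 0, 0, 0]
  ]
}}

```text
clock: 9.57
position: [0.6693, -0.1891, 0.3709]
ee_rot: [-1.431, 1.051, 1.426]
force: [1.0, -1.4, 5.5]
width: 0.008
```

Call:
{"fn": "arm_command", "kwargs": {
  "motion": [
    [0, 13, 0, 0, 0, 0, 0],
    [0, 13, 0, 0, 0, 0, 0],
    [0, 13, 0, 0, 0, 0, 0],
    [0, 13, 0, 0, 0, 0, 0],
    [0, 13, 0, 0, 0, 0, 0]
  ]
}}

```text
clock: 10.2
position: [0.6695, -0.1901, 0.3063]
ee_rot: [-1.432, 1.052, 1.424]
force: [1.3, -3.6, 7.8]
width: 0.005
```

```bash
python3 - <<'E'
from h import *
from cell import *
import cv2
go(-172,-1,58)
d=get_image("scene");cv2.imwrite("pics/scene5.png",d["frame"][100:350,150:500,::-1].repeat(2,0).repeat(2,1))
for n in ["pad_top","bed_tab"]:
    print(n,[(inv(np.array(r["point"])),round(r["p"],2)) for r in pinpoint("scene",n)[:2]])
E
```

```text
t 10.2 tip tray [-174.    -1.4  128.3] F tray [-3.9 -0.2  7.8]
turn [-0.1 -0.2  0.1] shift(cur axes) [70.3  0.1  1.5] shift(goal axes) [70.3 -0.   1.2] world [-0.     0.001 -0.07 ]
pad_top [(array([-183.8,    0.9,  128.7]), 0.74), (array([ 65. ,  -3.5, 141.7]), 0.18)]
bed_tab [(array([ 67.7,  -1.7, 140. ]), 0.85)]
```

View pics/scene5.png

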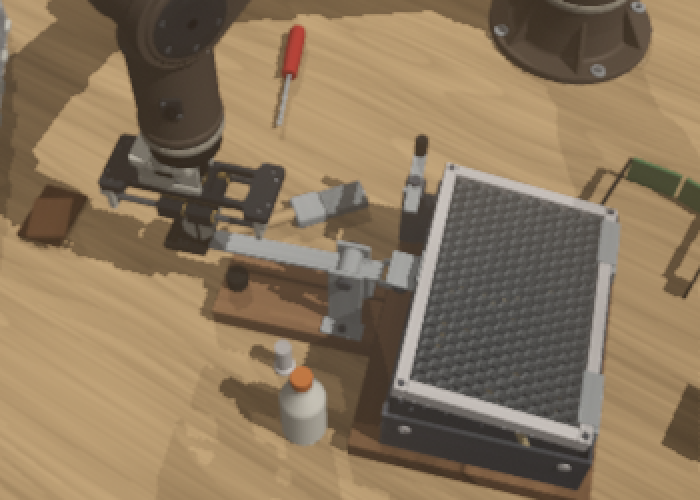

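The bed is rising with the pad under the fingertips (crop 190,235). Continuing to the stop.

Call:
{"fn": "arm_command", "kwargs": {
  "motion": [
    [0, 12, 0, 0, 0, 0, 0],
    [0, 12, 0, 0, 0, 0, 0],
    [0, 12, 0, 0, 0, 0, 0],
    [0, 12, 0, 0, 0, 0, 0],
    [0, 10, 0, 0, 0, 0, 0]
  ]
}}

```text
clock: 10.98
position: [0.6693, -0.1868, 0.248]
ee_rot: [-1.428, 1.048, 1.43]
force: [-0.7, 2.6, 7.9]
width: 0.004
```

Call:
{"fn": "arm_command", "kwargs": {
  "motion": [
    [0, 5, 0, 0, 0, 0, 0],
    [0, 4, 0, 0, 0, 0, 0],
    [0, 3, 0, 0, 0, 0, 0],
    [0, 0, 0, 0, 0, 0, 0]
  ]
}}

```text
clock: 11.48
position: [0.6694, -0.1871, 0.2361]
ee_rot: [-1.429, 1.048, 1.429]
force: [0.0, 2.0, 5.9]
width: 0.003
```

```bash
cat > look.py <<'E'
from h import *
from cell import *
import cv2,sys
go(-172,-1,58)
for c in ("scene","top"):
    d=get_image(c)
    if c=="scene": cv2.imwrite(f"pics/{sys.argv[1]}.png",d["frame"][100:350,150:500,::-1].repeat(2,0).repeat(2,1))
    for n in ["pad_top","bed_tab","latch_knob"]:
        print(c,n,[(inv(np.array(r["point"])),round(r["p"],2)) for r in pinpoint(c,n)[:2]])
go(-172,-1,58)
E
python3 look.py scene6
```

```text
t 11.475 tip tray [-170.1   -1.9   58.1] F tray [ 1.9 -0.6  5.9]
turn [0.1 0.1 0.1] shift(cur axes) [ 0.1  0.7 -1.7] shift(goal axes) [ 0.1  0.7 -1.7] world [-0.    -0.002 -0.   ]
scene pad_top [(array([-1.695e+02, -1.000e-01,  5.560e+01]), 0.76)]
scene bed_tab [(array([ 69.4,  -5.2, 163.6]), 0.56)]
scene latch_knob [(array([ 49.4, 166.3, 155. ]), 0.61)]
top pad_top []
top bed_tab [(array([ 71.2,  -0.3, 166.3]), 0.73), (array([-177.9,  365.2,   -1.2]), 0.26)]
top latch_knob []
t 11.875 tip tray [-170.2   -1.9   58.2] F tray [-0.1 -1.8  4.8]
turn [0.1 0.1 0.1] shift(cur axes) [ 0.2  0.7 -1.6] shift(goal axes) [ 0.2  0.7 -1.6] world [-0.    -0.002 -0.   ]
```

View pics/scene6.png

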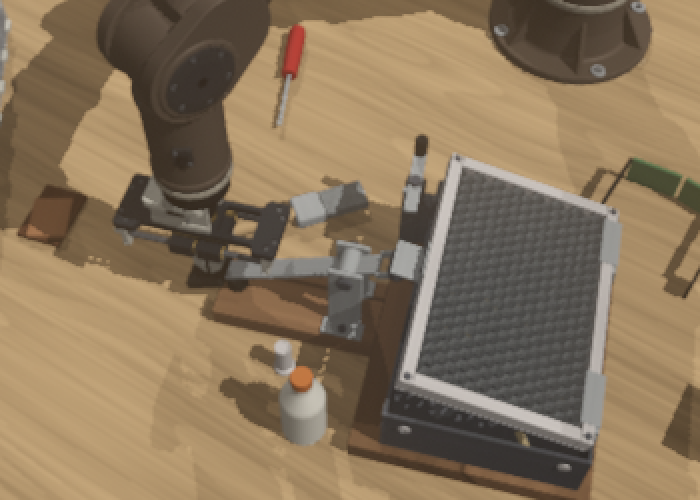

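Call:
{"fn": "arm_command", "kwargs": {
  "motion": [
    [0, 2, 0, 0, 0, 0, 0],
    [0, 1, 0, 0, 0, 0, 0],
    [0, 1, 0, 0, 0, 0, 0],
    [0, 0, 0, 0, 0, 0, 0]
  ]
}}

```text
clock: 12.38
position: [0.6694, -0.1872, 0.2324]
ee_rot: [-1.429, 1.048, 1.429]
force: [0.1, 1.9, 6.7]
width: 0.007
```

Call:
{"fn": "arm_command", "kwargs": {
  "motion": [
    [0, 2, 0, 0, 0, 0, 0],
    [0, 1, 0, 0, 0, 0, 0],
    [0, 0, 0, 0, 0, 0, 0]
  ]
}}

```text
clock: 12.75
position: [0.6697, -0.1875, 0.231]
ee_rot: [-1.43, 1.048, 1.427]
force: [-3.4, 2.0, 18.0]
width: 0.004
```

The force has jumped from 6.7 to 18 N, so the lever is on its stop. One last check before handing in.

Call:
{"fn": "arm_command", "kwargs": {
  "motion": [
    [0, 0, 0, 0, 0, 0, 0],
    [0, 0, 0, 0, 0, 0, 0],
    [0, 0, 0, 0, 0, 0, 0]
  ]
}}

```text
clock: 13.12
position: [0.6697, -0.1874, 0.231]
ee_rot: [-1.43, 1.048, 1.427]
force: [-3.8, 1.8, 18.3]
width: 0.009
```

```bash
python3 look.py scene7; python3 - <<'E'
from cell import *
import numpy as np
for c in ("scene","top"):
  for n in ["gauge","glue","brush","offcut","driver","tin"]:
    print(c,n,[(np.round(r["point"],3).tolist(),round(r["p"],2)) for r in pinpoint(c,n)[:1]])
E
```

```text
t 13.125 tip tray [-170.7   -2.3   53. ] F tray [ 2.9  3.1 18.3]
turn [0.1 0.  0.2] shift(cur axes) [-5.   0.9 -1.2] shift(goal axes) [-5.   0.9 -1.2] world [-0.    -0.001  0.005]
scene pad_top [(array([-169.1,    2.3,   52.5]), 0.6)]
scene bed_tab [(array([ 70.6,  -5.1, 166.2]), 0.7)]
scene latch_knob [(array([ 47.3, 167.2, 154.3]), 0.81)]
top pad_top []
top bed_tab [(array([ 67.6,  -1.4, 167.5]), 0.85)]
top latch_knob []
t 13.525 tip tray [-170.8   -2.3   53. ] F tray [ 2.7  3.  18.4]
turn [0.1 0.  0.2] shift(cur axes) [-5.   0.8 -1.2] shift(goal axes) [-5.   0.8 -1.2] world [-0.    -0.001  0.005]
scene gauge [([0.711, -0.057, -0.001], 0.64)]
scene glue [([0.767, 0.007, -0.001], 0.89)]
scene brush []
scene offcut [([0.69, -0.435, -0.002], 0.62)]
scene driver [([0.325, -0.305, -0.003], 0.76)]
scene tin []
top gauge [([0.713, -0.053, -0.003], 0.64)]
top glue [([0.765, 0.005, 0.001], 0.72)]
top brush []
top offcut [([0.69, -0.439, 0.001], 0.58)]
top driver [([0.322, -0.302, 0.001], 0.77)]
top tin [([0.41, -0.462, -0.0], 0.82)]
```

```bash
python3 -c "
from cell import arm
print(arm.sign_off())"
```

```text
the job is handed in; nothing more can be done
None
```

The latch is clear of the bed, the lever is pressed onto its rubber stop with the bed raised, and the job is handed in with the fingers still holding the pad down. I pushed the latch knob away from the lever in two strokes, then pressed straight down on the pad. I handed in at about 13.5 s or a little later, well inside the 53 s.

Last checks before handing in:
- **Latch:** the knob's measured position puts the latch at about 1.4 to 1.5 rad, against the 1.2 needed.
- **Lever:** the pad's top was at about 52 mm (about 50 mm on the stop). The push was steady at 18 N, up from about 6.7 N before the stop, and the arm was still.
- **Bed:** the lifting tab had risen 53 to 54 mm, which puts the bed at about 0.23 rad.
- **Loose things:** the gauge, glue, off-cuts, driver and tin were all found within about 5 mm of where they started.

Some checks could not be made or disagreed:
- **Brush:** the networks did not find it in the last look. It looked undisturbed in the last picture I viewed, just before the final few millimetres of pressing.
- **Goggles:** the networks never found them, so I judged them only from the pictures, where they had not moved.
- **Pad:** the networks never found it in the overhead picture during the press. Its height comes from the scene camera alone.
- **Calibration:** measured positions of the latch pivot and the pad differed from the given dimensions by up to about 8 mm. That did not affect the result.

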